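# Raise a sunk rubber stopper with the ejector lever and set it in the tray

## Task

The rubber stopper sits sunk in the bore of the aluminium ejector block. Gently press the black thumb bar of the lever down until you feel it come up against the rubber stop, hold it against the stop for about a second, and let go: the other end of the lever has now pushed the stopper up. Then take the stopper and set it down upright in the middle of the shallow steel tray, without dropping it and without disturbing the things standing around.

Things in the scene. Friction and masses are not known exactly. Their poses are not given: they have to be found in the camera images.
- thumb_bar (a point): highest line, at mid-length, of the black round thumb bar (18 mm diameter, 50 mm long, along this frame's y) at the lever's free end; 73 mm above the bench at the start. Press it straight down here (its arc leans under 4 mm). About 2.5 N moves it and it stays where left; after 24 to 43 mm of travel, different each time, the rubber stop is met. Never over 14 N: it would bend
- lever: the steel rocker lever; origin on its pivot pin, 42 mm above the bench and 90 mm from the thumb bar, y along the pin, x away from the thumb bar. On the stop, the force on the bar rises about 4 N per mm of bar travel. Hold it there with 7 N or more on the bar (9 to 11 N is good); watch that the force does not sag
- stop_post: foot plate (22 mm disc) of the adjustable stop under the lever, between pivot and thumb bar; it carries a screw with a black rubber buffer, 18 mm diameter, whose top is 12 to 26 mm above the bench (setting not measured); origin at the plate's underside, 3 mm above the bench
- ejector: fixed aluminium ejector; origin on the bench under the bore's centre, z up, x from thumb bar to bore (bar 142 mm from the bore along -x). Block 70 x 76 mm (x, y), flat top 70 mm above the bench, bore 40 mm diameter; pivot cheeks 51 mm high. A white plunger in the bore lifts the stopper 0.57 mm per mm of bar travel, so that it ends 12 to 24 mm out of the block
- stopper_mid (a point): centre (half-way up) of the cream rubber stopper, a blunt cone 28 mm tall, 35 mm across its wide top and narrower below, about 30 g; its z axis is its own axis, pointing to the wide end. At the start its top is 1 mm below the block's top; take it across its wide end, above the block
- stopper: the same stopper, origin at the centre of its narrow underside
- tray: shallow open steel tray, 90 x 120 mm (x, y), 14 mm high, walls and floor 2 mm thick; loose, 300 g; origin at the centre of its underside. Behind and to the left of it the vacuum pump's hose reaches forward about 0.2 to 0.3 m above the bench: carry the stopper over on the robot's side of it
- timer: bystander: flat timer 66 x 62 x 14 mm, origin at the centre of its underside
- beaker: bystander: small clear beaker, 72 mm high, 54 mm wide, origin at the centre of its underside
- petri_dish: bystander: clear petri dish, 92 mm diameter, 15 mm high, origin at the centre of its underside
- strip_box: bystander: the flat box 38 x 82 x 20 mm that lies nearest the robot, origin at the centre of its underside

How it is judged:
On the way:
1. the lever is pressed against the rubber stop (over 6 N on the stop, about 6.5 N on the bar) for half a second, with the stopper upright on the plunger (contact force between lever and stop_post above 6 N and contact force between the fingers and stopper below 0.1 N and horizontal distance between stopper and ejector below 0.015 m and angle between stopper's own z axis and vertical below 0.2 rad), for 0.5 s.
At the end, for the whole second after the job is handed in: the stopper stands upright (within 0.15 rad, wide end up) and at rest on the floor of the steel tray, within 25 mm of its middle; the tray stands flat and has moved less than 40 mm (horizontal distance between stopper_mid and tray below 0.025 m and z of stopper in the frame of tray below 0.008 m and angle between stopper's own z axis and vertical below 0.15 rad and angle between tray's own z axis and vertical below 0.1 rad and distance of tray from where it was at the start of the episode below 0.04 m and linear speed of stopper below 0.02 m/s); the robot touches nothing.
It fails at once if more than 14 N on the lever (contact force between any of the fingers, the arm and lever above 14 N).
It fails at once if the stopper is dropped or flung (over 0.6 m/s out of the fingers) (linear speed of stopper above 0.6 m/s and contact force between the fingers and stopper below 0.05 N).
It fails at once if a bystander is moved by more than 30 mm (distance of any of timer, beaker, petri_dish, strip_box from where it was at the start of the episode above 0.03 m).
It also fails if it takes over 69 s, if anything falls off the work surface, if the arm or the gripper's body presses on something with over 40 N, if the wrist force passes 120 N, or if a joint passes its speed limit or range.

## Robot

A 6-joint arm with a two-finger parallel gripper is mounted at the origin on a cart in front of the work surface, level with it; the furniture and walls round the work are solid. World frame = base frame: x ahead of the robot, y to its left, z up, the work surface at z = 0. Lengths are in m, angles in rad, forces in N, time in s.
With the tool pointing down it reaches from about 0.25 to 0.725 m from the base axis. Payload 4 kg.
Tool frame: the origin (TCP) lies midway between the tips of the shut fingers; the grasp point (between the pads) lies bot.tcp_to_grasp behind it (bot.tcp_to_grasp is the distance from the TCP to the grasp point, in m); z points along the fingers, y is the line along which they close (so a half turn about z gives the same grasp; the last joint's range is limited). The gripper opens to 85 mm and grips with 20 to 120 N. Pads are 22 mm wide; open, the fingers measure 114 mm over their backs; the gripper's body (76 mm by 85 mm) begins 54 mm behind the grasp point. The pads swing forward as they close: fully open they stand 13 mm farther back than shut.
Start: joints at [-1.187, 0.241, 0.005, 1.335, 0, 1.571], TCP at [0.187, -0.464, 0.211] pointing down, gripper open.
Joint ranges: [-2.72, 2.72], [-1.05, 1.87], [-1.09, 1.28], [-1.99, 2.15], [-1.42, 1.44], [-3.14, 3.14]. Speed limits (rad/s): [2.79, 2.79, 3.14, 3.14, 3.14, 3.14].

## Interface

Orientations are given as a unit quaternion [x, y, z, w].
In Python, from workcell import readout, camera, bot gives the robot as it stands. The module is installed in compiled form; this text tells all that it offers.
- The arm moves only by the tool jog_arm, never from a script. Its argument "motion" is a list of rows, each an object of numbers: "x", "y", "z": the shift along the tool's x, y, z in mm; "spin": the turn about the tool's z in degrees; "fingers": the closure, from -1 (fully open) to 1 (shut). A call has 1 to 8 rows; each row is the pose to reach, as a shift and turn from the pose commanded when the call began, along the tool's axes at that moment; what a row does not reach only later rows make up. A row lasts 1/8 s, in which the tool goes at most 62.5 mm and 10.7 degrees, less where a joint would pass 70% of its speed; a pose out of reach is approached as far as the arm can. A call with a gripper value outside its range is refused whole. The fingers move at their own pace and stop on an object; the grip force is fixed at half the most. Time passes only in rows, so rows that repeat a pose let the fingers close. It gives the time, the measured TCP pose, the force, the opening and the grip force at its end, in the units of the state.
- readout.get_obs(): the state, without advancing time (a new reading comes with each control period).
- camera(name): name is "side" or "top"; returns a dict with "pixels" (480x640x3 uint8, red, green, blue), "K" (3x3 intrinsics, pixels), "rvec" (rotation vector, rad) and "tvec" (3), from world to camera coordinates, as OpenCV has them. Camera axes: x right, y down, z forward; pixel columns grow to the right and rows downward; lengths in m; the calibration is good to about 2 mm. A picture is of the moment at which its call begins. There is no depth.
- bot.job_done(): hands the job in; it is judged then, once.
The state is a dict: "clock": time; "joint_pos": joint angles; "joint_vel": joint speeds; "tau": joint torques, N m; "eef_pos": TCP position; "tool_rot": TCP orientation; "ft_force": force on the tool from outside, world axes, zero at the start; "ft_torque": the same for the moment, N m; "grip_width": finger opening in m; "grasp_force": force on a finger pad.
Only numpy, scipy, OpenCV 4.12 (cv2) and the standard library are available. Lean on these libraries where they do the work, as an engineer would, in place of code of your own. Each camera call takes 0.05 s, during which the arm holds its last target. There are 200 camera calls.

## Working session

There is one attempt and no reset: what is moved stays moved. The work goes in short steps, Python scripts to look and compute and a tool call to move; the robot and the scene stay as the last step left them, time stands still between calls to the robot, and variables do not carry over. Pictures are saved under pics/ and viewed, at most 10 in all, crops included, and the job is handed in when it is done.

Besides the shell and the picture viewer there is one more tool, called after ">>>" as name([rows], argument=value, ...), one row to a line, values as JSON. jog_arm: Moves the arm, as the interface text tells. Its arguments: {"type":"object","properties":{"motion":{"type":"array"}},"required":["motion"]}

```bash
mkdir -p pics; cat > h.py <<'E'
import numpy as np, cv2
from workcell import readout, camera, bot
def snap(n,f):
    c=camera(n); np.savez(f'{f}.npz',**c); cv2.imwrite(f'pics/{f}.png',cv2.cvtColor(c['pixels'],cv2.COLOR_RGB2BGR)); return c
def load(f): return dict(np.load(f'{f}.npz'))
def ray(c,u,v):
    R=cv2.Rodrigues(np.asarray(c['rvec']))[0]; o=-R.T@np.ravel(c['tvec']); d=R.T@np.linalg.inv(c['K'])@[u,v,1.]; return o,d
def onz(c,u,v,z):
    o,d=ray(c,u,v); return o+d*(z-o[2])/d[2]
def tri(c1,p1,c2,p2):
    o1,d1=ray(c1,*p1);o2,d2=ray(c2,*p2); d1/=np.linalg.norm(d1);d2/=np.linalg.norm(d2)
    s=np.linalg.lstsq(np.c_[d1,-d2],o2-o1,rcond=None)[0]; a=o1+s[0]*d1;b=o2+s[1]*d2; return (a+b)/2,np.linalg.norm(a-b)
def proj(c,p): return cv2.projectPoints(np.array([p],float),np.asarray(c['rvec']),np.asarray(c['tvec']),np.asarray(c['K']),None)[0].ravel()
E
python3 - <<'E'
from h import *
for n in('top','side'):
    c=snap(n,n+'0'); print(n,ray(c,320,240)[0],ray(c,320,240)[1])
print(bot.tcp_to_grasp); o=readout.get_obs(); print(o)
E
```

```text
top [0.32386133 0.17850893 1.22103473] [ 0.19764057 -0.00363318 -0.98030636]
side [-0.13772938  1.24353113  0.72348536] [ 0.45520446 -0.75160552 -0.47767124]
0.0187
{'clock': 0.1, 'joint_pos': array([-1.18699182e+00,  2.41342287e-01,  3.83980544e-03,  1.33521842e+00,
       -2.12982292e-06,  1.57079041e+00]), 'joint_vel': array([ 3.79169786e-04, -5.15965997e-04,  3.49874285e-03,  1.60825648e-05,
        1.08222265e-03,  3.12866205e-04]), 'tau': array([ 1.49572192e-03, -3.73137259e+01,  2.53010094e+01,  1.08707426e-02,
        1.05464548e-05, -1.00248488e-05]), 'eef_pos': array([ 0.18699223, -0.46304771,  0.2104924 ]), 'tool_rot': array([ 9.81642182e-01,  1.90729389e-01, -1.84576582e-04, -9.44421541e-04]), 'ft_force': array([ 0.21783914, -0.30240359, -0.04027351]), 'ft_torque': array([ 0.02881214, -0.02644927, -0.01940001]), 'grasp_force': 0.0, 'grip_width': 0.0855605182423769}
```

View pics/top0.png

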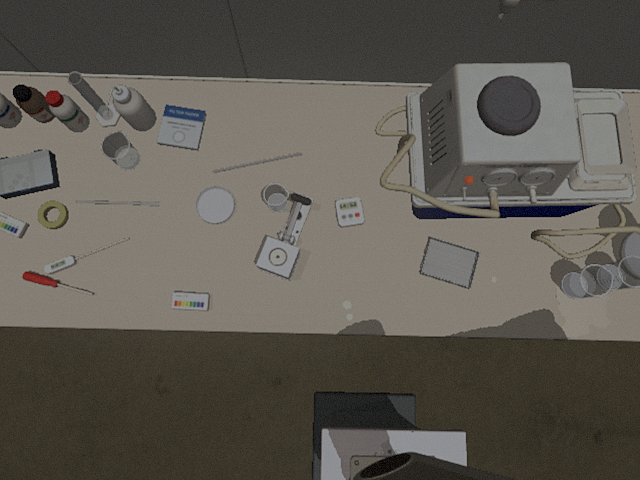

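View pics/side0.png

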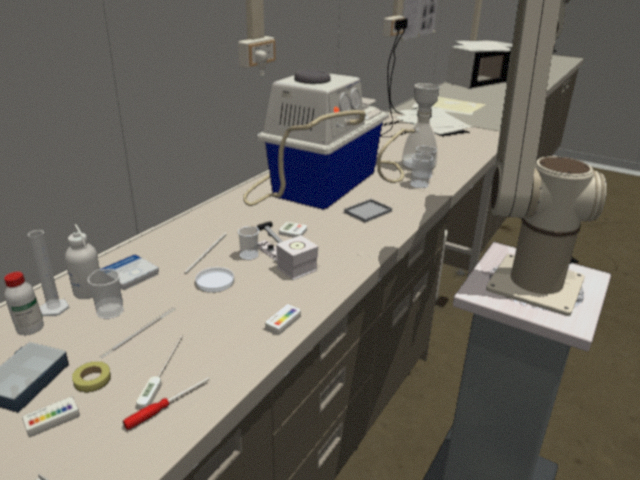

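The top view shows the thumb bar near (300,199), the bore near (278,257), the tray near (450,262), the beaker at (275,195) close beside the bar, the timer at (349,211) and the strip box at (190,301). Next I'll measure these.

```bash
python3 - <<'E'
from h import *
c=load('top0');s=load('side0')
im=c['pixels'][180:300,230:380]; im=cv2.resize(im,None,fx=5,fy=5,interpolation=cv2.INTER_CUBIC)
im2=cv2.resize(s['pixels'][190:300,190:400],None,fx=3.5,fy=3.5,interpolation=cv2.INTER_CUBIC)
cv2.imwrite('pics/crop0.png',im[...,::-1])
g=cv2.cvtColor(c['pixels'],cv2.COLOR_RGB2GRAY)
# thumb bar
m=np.zeros_like(g); m[185:215,284:320]=(g[185:215,284:320]<60)*255
n,l,st,ce=cv2.connectedComponentsWithStats(m)
for i in range(1,n):
    if st[i,4]>20:
        p=np.argwhere(l==i)[:,::-1].astype(np.float32); r=cv2.minAreaRect(p); print('bar',st[i],r, onz(c,*r[0],.066))
# tray
m=np.zeros_like(g); sub=g[225:300,405:490]; print(np.median(sub)); m[225:300,405:490]=(sub<115)*255
n,l,st,ce=cv2.connectedComponentsWithStats(m); 
for i in range(1,n):
    if st[i,4]>200:
        p=np.argwhere(l==i)[:,::-1].astype(np.float32); r=cv2.minAreaRect(p); print('tray',st[i],r); print([onz(c,*q,.007).round(3) for q in cv2.boxPoints(r)],onz(c,*r[0],.007))
for nm,q,z in(('bore',(278,257),.07),('timer',(349,211),.014),('beaker',(275,195),.04),('dish',(216,205),.015),('strip',(190,301),.02)): print(nm,onz(c,*q,z).round(3))
# stopper cream
hs=cv2.cvtColor(c['pixels'],cv2.COLOR_RGB2HSV); print(c['pixels'][250:265:2,264:292:2].tolist()[3])
E
```

```text
bar [291 193  20  12 134] ((300.1917724609375, 198.82192993164062), (20.5992431640625, 7.0224690437316895), 20.556045532226562) [0.65057727 0.22130866 0.066     ]
126.0
tray [419 236  61  54 507] ((448.71697998046875, 262.4121398925781), (55.22905349731445, 39.355228424072266), 17.2414608001709)
[array([ 0.496, -0.052,  0.007]), array([ 0.586, -0.08 ,  0.007]), array([ 0.55 , -0.204,  0.007]), array([ 0.461, -0.174,  0.007])] [ 0.52304578 -0.12742204  0.007     ]
bore [0.515 0.266 0.07 ]
timer [0.639 0.107 0.014]
beaker [0.666 0.281 0.04 ]
dish [0.645 0.42  0.015]
strip [0.418 0.464 0.02 ]
[[145, 144, 146], [146, 148, 149], [127, 123, 125], [115, 119, 110], [143, 145, 141], [144, 146, 140], [97, 97, 87], [64, 63, 57], [150, 152, 144], [142, 144, 137], [143, 144, 139], [90, 81, 80], [145, 147, 150], [143, 145, 148]]
```

View pics/crop0.png

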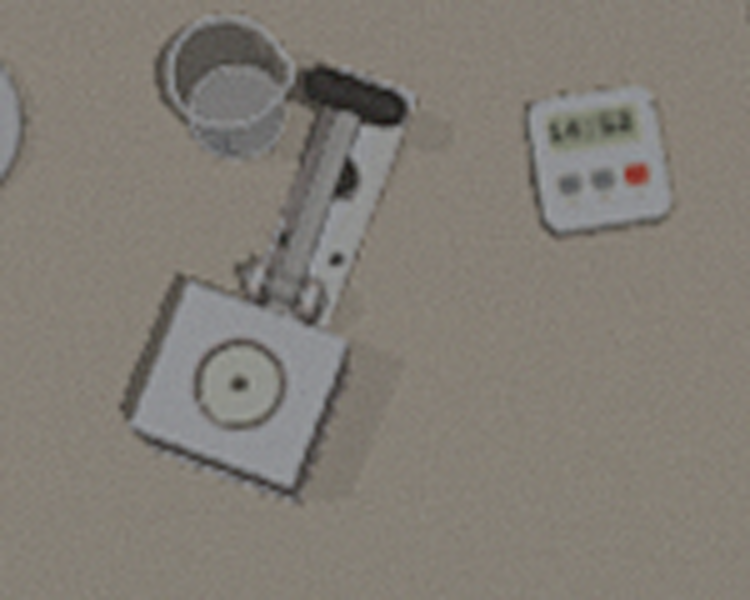

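The bar is at (0.651, 0.221), 143 mm from the bore at (0.515, 0.266), which matches the stated 142 mm. The tray centre is at (0.523, -0.127) and its measured sides fit 90 x 120 mm. I'll move with the fingers shut, staying on the robot's side, and turn tool y along the bar.

>>> jog_arm([
  {"x":40,"y":-40,"spin":-10,"fingers":1},
  {"x":82,"y":-82,"spin":-20,"fingers":1},
  {"x":124,"y":-124,"spin":-30,"fingers":1},
  {"x":166,"y":-166,"spin":-40,"fingers":1},
  {"x":208,"y":-208,"spin":-50,"fingers":1},
  {"x":250,"y":-250,"spin":-60,"fingers":1},
  {"x":292,"y":-292,"spin":-70,"fingers":1},
  {"x":334,"y":-334,"spin":-80,"fingers":1},
])

```text
validation failed for argument at $.mo...
```

```bash
cat >> h.py <<'E'
from scipy.spatial.transform import Rotation as Rn
def go(p,yaw=None):
    o=readout.get_obs(); R=Rn.from_quat(o['tool_rot']).as_matrix(); d=R.T@(np.array(p)-o['eef_pos'])*1000
    a=np.degrees(np.arctan2(R[1,1],R[0,1])); print('pos',o['eef_pos'].round(4),'j',o['joint_pos'].round(2),'F',o['ft_force'].round(2),'t',round(o['clock'],2),'yang',a.round(1),'shift',d.round(1),'spin',None if yaw is None else round(-((yaw-a+90)%180-90),1))
E
python3 -c "
from h import *
go([.6506,.2213,.13],71.8)"
```

```text
pos [ 0.187  -0.463   0.2105] j [-1.19  0.24  0.    1.34 -0.    1.57] F [ 0.22 -0.3  -0.04] t 0.1 yang -68.0 shift [ 686.1 -460.8   81.4] spin 40.2
```

>>> jog_arm([
  {"x":40,"y":-40,"z":0,"spin":-10,"fingers":1},
  {"x":82,"y":-82,"z":0,"spin":-20,"fingers":1},
  {"x":124,"y":-124,"z":0,"spin":-30,"fingers":1},
  {"x":166,"y":-166,"z":0,"spin":-40,"fingers":1},
  {"x":208,"y":-208,"z":0,"spin":-50,"fingers":1},
  {"x":250,"y":-250,"z":0,"spin":-60,"fingers":1},
  {"x":292,"y":-292,"z":0,"spin":-70,"fingers":1},
  {"x":334,"y":-334,"z":0,"spin":-80,"fingers":1},
])

```text
clock: 1.1
eef_pos: [0.3721, -0.027, 0.2113]
tool_rot: [0.627, 0.779, 0.0, 0.0]
ft_force: [1.4, -0.7, 0.6]
grip_width: 0.0002
grasp_force: 0.0
```

```bash
python3 -c "
from h import *
go([.6506,.2213,.13],71.8)"
```

```text
pos [ 0.3721 -0.027   0.2113] j [-0.07 -0.01 -0.29  1.3  -0.    1.28] F [ 1.39 -0.75  0.56] t 1.1 yang 12.3 shift [183.2 325.   81.3] spin -59.5
```

>>> jog_arm([
  {"x":45,"y":35,"z":0,"spin":-8,"fingers":1},
  {"x":90,"y":75,"z":0,"spin":-16,"fingers":1},
  {"x":130,"y":120,"z":0,"spin":-24,"fingers":1},
  {"x":160,"y":170,"z":10,"spin":-32,"fingers":1},
  {"x":175,"y":225,"z":25,"spin":-40,"fingers":1},
  {"x":183,"y":275,"z":45,"spin":-48,"fingers":1},
  {"x":183,"y":325,"z":60,"spin":-56,"fingers":1},
  {"x":183,"y":325,"z":81,"spin":-59.5,"fingers":1},
])

```text
clock: 2.1
eef_pos: [0.6544, 0.2183, 0.126]
tool_rot: [0.16, 0.987, -0.0, -0.001]
ft_force: [-0.3, -0.4, -0.4]
grip_width: 0.0001
grasp_force: 0.0
```

```bash
python3 - <<'E'
from h import *
go([.6506,.2213,.09],71.8)
c=snap('top','top1');s=snap('side','side1')
a=cv2.resize(c['pixels'][140:290,230:370],(560,600),interpolation=cv2.INTER_CUBIC)
cv2.imwrite('pics/c1.png',a[...,::-1])
b=cv2.resize(s['pixels'][200:290,210:330],(800,600),interpolation=cv2.INTER_CUBIC)
cv2.imwrite('pics/s1.png',b[...,::-1])
E
```

```text
pos [0.6544 0.2183 0.126 ] j [ 0.32  0.67  0.45  1.36 -0.    0.64] F [-0.35 -0.43 -0.41] t 2.1 yang 71.6 shift [ 4.5  1.7 36. ] spin -0.2
```

View pics/s1.png

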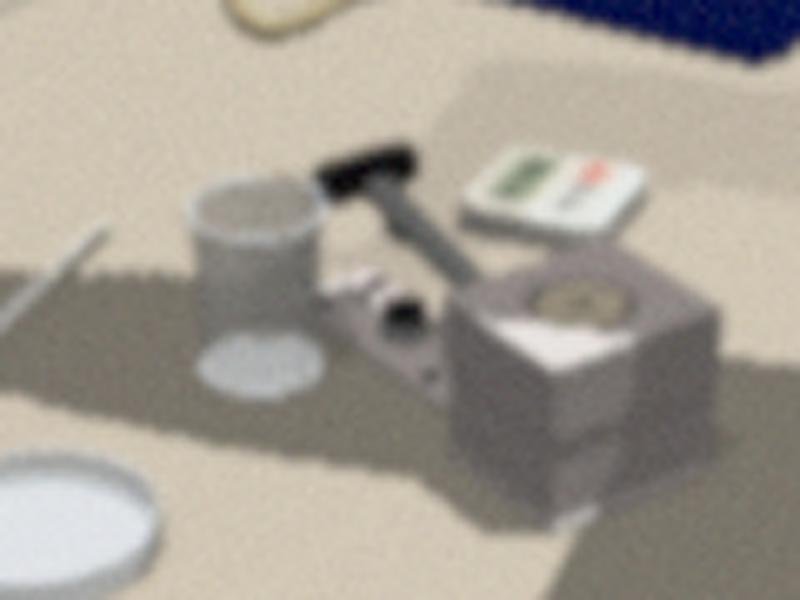

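The side crop shows the bar at about side pixel (265.5, 225.5) and the buffer at (270, 247). The gripper isn't in the crop. I'll check where it projects and cross-check the bar from both views.

```bash
python3 - <<'E'
from h import *
s=load('side0');c=load('top0')
print(proj(s,[.6544,.2183,.126]),proj(s,[.6506,.2213,.066]))
g=cv2.cvtColor(s['pixels'],cv2.COLOR_RGB2GRAY);m=np.zeros_like(g);m[215:235,252:278]=(g[215:235,252:278]<70)*255
n,l,st,ce=cv2.connectedComponentsWithStats(m)
for i in range(1,n):
    if st[i,4]>15:
        r=cv2.minAreaRect(np.argwhere(l==i)[:,::-1].astype(np.float32)); print(st[i],ce[i],r[0],tri(c,(300.2,198.8),s,r[0]))
b=load('side1')['pixels'][120:240,200:360]
cv2.imwrite('pics/s1b.png',cv2.resize(b,(800,600))[...,::-1])
E
```

```text
[264.04514487 203.71410992] [265.096058  225.2728305]
[258 223  14   7  50] [264.26 225.42] (264.79998779296875, 225.40000915527344) (array([0.65107008, 0.22146853, 0.06546835]), np.float64(0.0006385749714526457))
```

View pics/s1b.png

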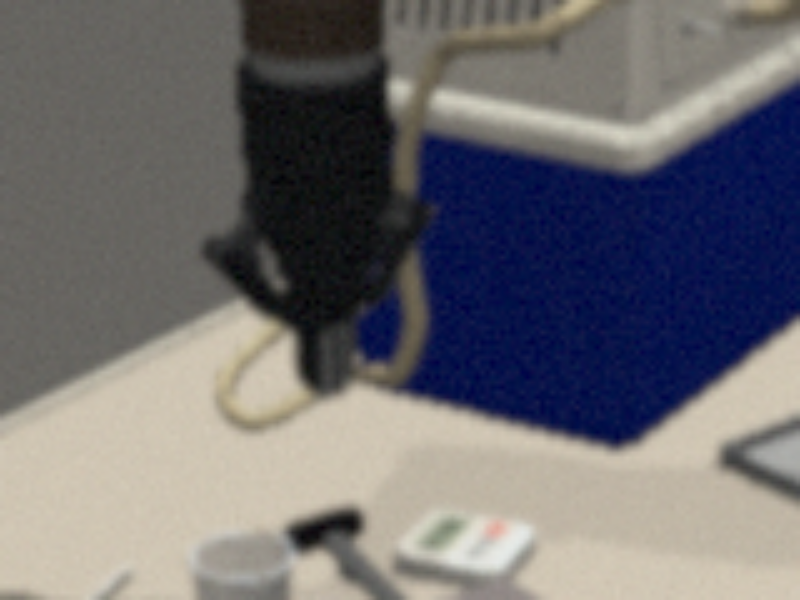

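The shut fingertips hang directly above the bar, and the two-view bar position (0.651, 0.2215, 0.0655) agrees with the stated height. I'll lower to just above it.

>>> jog_arm([
  {"x":0,"y":0,"z":15,"spin":0,"fingers":1},
  {"x":0,"y":0,"z":30,"spin":0,"fingers":1},
  {"x":0,"y":0,"z":40,"spin":0,"fingers":1},
  {"x":0,"y":0,"z":40,"spin":0,"fingers":1},
  {"x":0,"y":0,"z":40,"spin":0,"fingers":1},
])

```text
clock: 2.82
eef_pos: [0.652, 0.2178, 0.091]
tool_rot: [0.161, 0.987, 0.0, 0.0]
ft_force: [-0.0, 0.1, 0.7]
grip_width: 0.0003
grasp_force: 0.0
```

```bash
python3 -c "
from h import *
go([.651,.2215,.073],71.8)"
```

```text
pos [0.652  0.2178 0.091 ] j [ 0.32  0.68  0.38  1.27 -0.    0.65] F [-0.01  0.12  0.68] t 2.83 yang 71.5 shift [ 2.2  3.2 18. ] spin -0.3
```

>>> jog_arm([
  {"x":2,"y":3,"z":6,"spin":0,"fingers":1},
  {"x":2,"y":3,"z":12,"spin":0,"fingers":1},
  {"x":2,"y":3,"z":17,"spin":0,"fingers":1},
  {"x":2,"y":3,"z":21,"spin":0,"fingers":1},
  {"x":2,"y":3,"z":25,"spin":0,"fingers":1},
  {"x":2,"y":3,"z":29,"spin":0,"fingers":1},
  {"x":2,"y":3,"z":33,"spin":0,"fingers":1},
  {"x":2,"y":3,"z":37,"spin":0,"fingers":1},
])

```text
clock: 3.82
eef_pos: [0.6509, 0.2212, 0.0531]
tool_rot: [0.161, 0.987, 0.0, 0.0]
ft_force: [0.1, -0.5, 1.1]
grip_width: -0.0001
grasp_force: 0.6
```

>>> jog_arm([
  {"x":0,"y":0,"z":1,"spin":0,"fingers":1},
  {"x":0,"y":0,"z":2,"spin":0,"fingers":1},
  {"x":0,"y":0,"z":3,"spin":0,"fingers":1},
])

```text
clock: 4.2
eef_pos: [0.6515, 0.221, 0.051]
tool_rot: [0.161, 0.987, 0.0, 0.001]
ft_force: [1.1, -1.4, 2.2]
grip_width: -0.0
grasp_force: 1.4
```

```bash
python3 -c "
from h import *
go([.651,.2215,.073],71.8)
s=snap('side','side2'); print(tri.__name__)
g=cv2.cvtColor(s['pixels'],cv2.COLOR_RGB2GRAY)
cv2.imwrite('pics/s2.png',cv2.resize(s['pixels'][170:290,210:370],(800,600),interpolation=cv2.INTER_CUBIC)[...,::-1])"
```

```text
pos [0.6515 0.221  0.051 ] j [ 0.33  0.71  0.33  1.19 -0.    0.65] F [ 1.11 -1.38  2.23] t 4.2 yang 71.5 shift [  0.6   0.3 -22. ] spin -0.3
tri
```

View pics/s2.png

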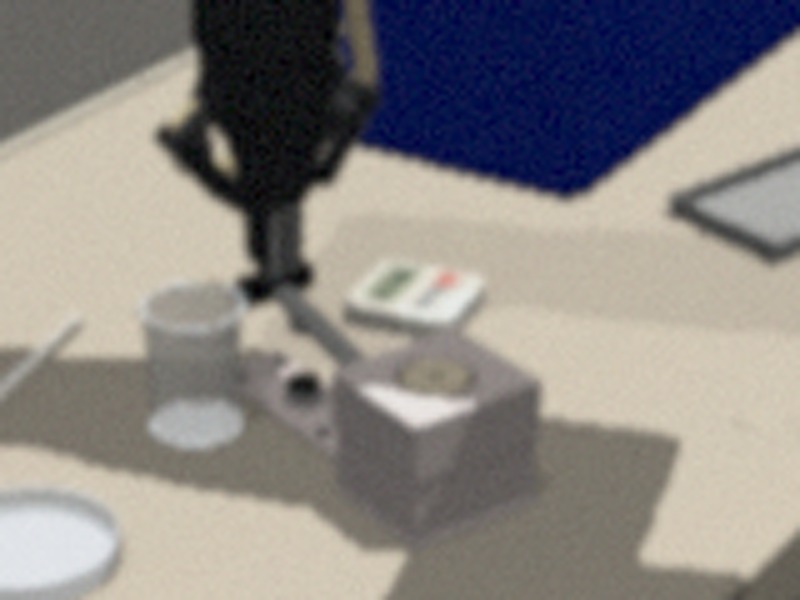

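The bar has only dropped about 4 mm (row 227 against 225.4). The fingertips therefore touched roughly 15 mm later than the TCP reading implies, so I'll go by force from here.

>>> jog_arm([
  {"x":0,"y":0,"z":2,"spin":0,"fingers":1},
  {"x":0,"y":0,"z":4,"spin":0,"fingers":1},
  {"x":0,"y":0,"z":6,"spin":0,"fingers":1},
  {"x":0,"y":0,"z":8,"spin":0,"fingers":1},
  {"x":0,"y":0,"z":10,"spin":0,"fingers":1},
  {"x":0,"y":0,"z":12,"spin":0,"fingers":1},
])

```text
clock: 5.0
eef_pos: [0.6507, 0.2213, 0.0381]
tool_rot: [0.161, 0.987, 0.0, -0.0]
ft_force: [2.2, -1.0, 3.1]
grip_width: 0.0001
grasp_force: 1.4
```

```bash
python3 -c "
from h import *
go([.651,.2215,.073],71.8)
s=snap('side','side3')
for f in ('side0','side2','side3'):
    g=cv2.cvtColor(load(f)['pixels'],cv2.COLOR_RGB2GRAY)
    for u in (260,261,272,273): print(f,u,g[216:244,u].tolist())
"
```

```text
pos [0.6507 0.2213 0.0381] j [0.33 0.72 0.31 1.16 0.   0.65] F [ 2.15 -1.01  3.1 ] t 5.0 yang 71.5 shift [ -0.2   0.3 -34.9] spin -0.3
side0 260 [190, 190, 187, 190, 190, 189, 181, 149, 94, 56, 36, 24, 20, 53, 107, 156, 185, 190, 192, 190, 189, 188, 192, 191, 191, 191, 193, 163]
side0 261 [189, 191, 187, 192, 192, 188, 173, 134, 84, 48, 34, 23, 29, 59, 115, 162, 183, 188, 188, 186, 188, 189, 190, 189, 190, 195, 181, 149]
side0 272 [188, 192, 190, 190, 183, 173, 143, 118, 104, 110, 134, 163, 179, 186, 176, 168, 168, 163, 147, 119, 112, 129, 157, 179, 179, 176, 171, 162]
side0 273 [189, 187, 187, 188, 190, 188, 175, 171, 164, 163, 172, 181, 187, 188, 185, 179, 173, 166, 164, 146, 125, 113, 132, 158, 172, 176, 173, 171]
side2 260 [41, 42, 35, 46, 60, 89, 127, 149, 125, 78, 30, 18, 23, 43, 84, 137, 176, 194, 198, 200, 198, 197, 189, 159, 129, 117, 118, 116]
side2 261 [23, 22, 22, 21, 21, 45, 80, 100, 84, 56, 21, 6, 3, 32, 92, 147, 186, 197, 200, 197, 196, 197, 188, 163, 131, 117, 117, 118]
side2 272 [196, 195, 199, 197, 194, 181, 152, 123, 104, 101, 119, 144, 166, 169, 160, 133, 112, 102, 97, 95, 99, 126, 154, 173, 181, 182, 185, 172]
side2 273 [198, 201, 199, 196, 191, 183, 173, 166, 156, 157, 160, 171, 179, 180, 171, 153, 128, 111, 100, 101, 94, 103, 130, 158, 173, 182, 182, 181]
side3 260 [19, 38, 50, 55, 58, 51, 62, 59, 63, 88, 122, 142, 123, 79, 51, 50, 37, 22, 63, 119, 173, 194, 195, 184, 167, 137, 120, 117]
side3 261 [21, 21, 15, 22, 23, 28, 19, 23, 23, 39, 70, 89, 82, 50, 30, 13, 8, 34, 88, 139, 179, 194, 189, 168, 135, 122, 119, 117]
side3 272 [195, 198, 196, 197, 195, 191, 181, 183, 178, 177, 165, 137, 117, 114, 126, 153, 163, 157, 135, 113, 103, 94, 92, 108, 148, 173, 181, 172]
side3 273 [201, 199, 198, 198, 192, 186, 185, 184, 183, 183, 179, 170, 161, 160, 168, 175, 178, 174, 155, 129, 108, 100, 94, 95, 124, 158, 172, 172]
```

The bar has now moved about 12.5 mm, so contact came at a TCP z of about 0.051. I'll press on.

>>> jog_arm([
  {"x":0,"y":0,"z":2,"spin":0,"fingers":1},
  {"x":0,"y":0,"z":4,"spin":0,"fingers":1},
  {"x":0,"y":0,"z":6,"spin":0,"fingers":1},
  {"x":0,"y":0,"z":8,"spin":0,"fingers":1},
  {"x":0,"y":0,"z":9,"spin":0,"fingers":1},
  {"x":0,"y":0,"z":9,"spin":0,"fingers":1},
])

```text
clock: 5.8
eef_pos: [0.6503, 0.2211, 0.0289]
tool_rot: [0.161, 0.987, -0.0, -0.001]
ft_force: [1.8, 0.2, 1.8]
grip_width: -0.0
grasp_force: 0.8
```

```bash
python3 -c "
from h import *
go([.651,.2215,.073],71.8)
s=snap('side','side4');t=snap('top','top4')
cv2.imwrite('pics/s4.png',np.hstack([cv2.resize(x,(400,400),interpolation=cv2.INTER_CUBIC) for x in (s['pixels'][190:290,220:320],t['pixels'][180:280,240:340])])[...,::-1])"
```

```text
pos [0.6503 0.2211 0.0289] j [0.33 0.73 0.3  1.14 0.   0.65] F [1.76 0.19 1.8 ] t 5.8 yang 71.5 shift [ -0.5   0.5 -44.1] spin -0.3
```

View pics/s4.png

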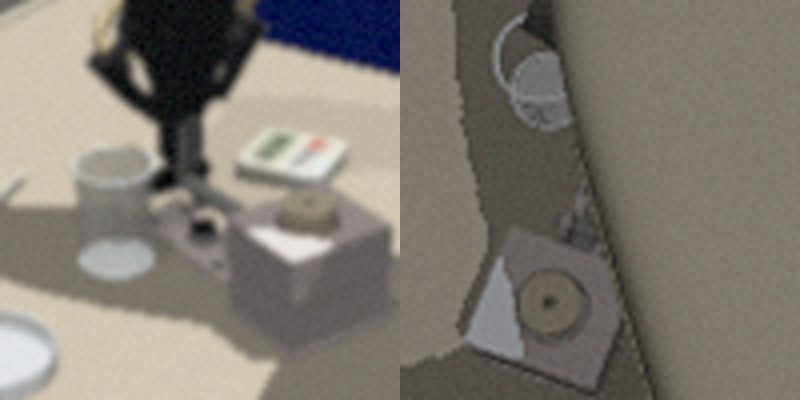

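The stopper is rising (side crop) and the beaker is untouched. From here I'll take small steps and watch the force.

>>> jog_arm([
  {"x":0,"y":0,"z":1,"spin":0,"fingers":1},
  {"x":0,"y":0,"z":2,"spin":0,"fingers":1},
  {"x":0,"y":0,"z":2,"spin":0,"fingers":1},
])

```text
clock: 6.28
eef_pos: [0.6504, 0.2211, 0.027]
tool_rot: [0.161, 0.987, -0.0, -0.0]
ft_force: [0.4, 0.8, 1.9]
grip_width: 0.0001
grasp_force: 0.8
```

>>> jog_arm([
  {"x":0,"y":0,"z":1,"spin":0,"fingers":1},
  {"x":0,"y":0,"z":1,"spin":0,"fingers":1},
])

```text
clock: 6.52
eef_pos: [0.6505, 0.2211, 0.0261]
tool_rot: [0.161, 0.987, -0.0, -0.0]
ft_force: [-1.2, -0.3, 1.9]
grip_width: -0.0001
grasp_force: 0.8
```

>>> jog_arm([
  {"x":0,"y":0,"z":1,"spin":0,"fingers":1},
  {"x":0,"y":0,"z":2,"spin":0,"fingers":1},
  {"x":0,"y":0,"z":2,"spin":0,"fingers":1},
])

```text
clock: 6.9
eef_pos: [0.6506, 0.2211, 0.0241]
tool_rot: [0.161, 0.987, -0.0, -0.0]
ft_force: [-0.3, -0.2, 1.6]
grip_width: -0.0001
grasp_force: 0.7
```

>>> jog_arm([
  {"x":0,"y":0,"z":1,"spin":0,"fingers":1},
  {"x":0,"y":0,"z":1,"spin":0,"fingers":1},
])

```text
clock: 7.15
eef_pos: [0.6506, 0.2211, 0.0231]
tool_rot: [0.161, 0.987, -0.0, -0.0]
ft_force: [-0.7, -0.2, 1.2]
grip_width: 0.0002
grasp_force: 0.8
```

>>> jog_arm([
  {"x":0,"y":0,"z":1,"spin":0,"fingers":1},
  {"x":0,"y":0,"z":1,"spin":0,"fingers":1},
])

```text
clock: 7.4
eef_pos: [0.6506, 0.2211, 0.0221]
tool_rot: [0.161, 0.987, -0.0, -0.0]
ft_force: [-1.0, 0.6, 1.7]
grip_width: -0.0002
grasp_force: 0.8
```

>>> jog_arm([
  {"x":0,"y":0,"z":1,"spin":0,"fingers":1},
  {"x":0,"y":0,"z":2,"spin":0,"fingers":1},
  {"x":0,"y":0,"z":2,"spin":0,"fingers":1},
])

```text
clock: 7.78
eef_pos: [0.6508, 0.2211, 0.0201]
tool_rot: [0.161, 0.987, -0.0, -0.0]
ft_force: [-0.7, -0.9, 1.3]
grip_width: -0.0002
grasp_force: 0.5
```

>>> jog_arm([
  {"x":0,"y":0,"z":1,"spin":0,"fingers":1},
  {"x":0,"y":0,"z":1,"spin":0,"fingers":1},
])

```text
clock: 8.02
eef_pos: [0.6509, 0.2212, 0.0192]
tool_rot: [0.161, 0.987, 0.0, 0.0]
ft_force: [-1.1, -0.6, 0.8]
grip_width: 0.0
grasp_force: 0.7
```

>>> jog_arm([
  {"x":0,"y":0,"z":1,"spin":0,"fingers":1},
  {"x":0,"y":0,"z":1,"spin":0,"fingers":1},
])

```text
clock: 8.28
eef_pos: [0.6508, 0.2212, 0.0182]
tool_rot: [0.161, 0.987, 0.0, -0.0]
ft_force: [-2.0, -0.4, 2.2]
grip_width: -0.0002
grasp_force: 0.8
```

>>> jog_arm([
  {"x":0,"y":0,"z":1,"spin":0,"fingers":1},
  {"x":0,"y":0,"z":2,"spin":0,"fingers":1},
  {"x":0,"y":0,"z":2,"spin":0,"fingers":1},
])

```text
clock: 8.65
eef_pos: [0.6508, 0.2212, 0.0162]
tool_rot: [0.161, 0.987, 0.0, -0.0]
ft_force: [-1.2, -0.1, 1.6]
grip_width: 0.0
grasp_force: 0.7
```

>>> jog_arm([
  {"x":0,"y":0,"z":1,"spin":0,"fingers":1},
  {"x":0,"y":0,"z":1,"spin":0,"fingers":1},
])

```text
clock: 8.9
eef_pos: [0.6508, 0.2212, 0.0152]
tool_rot: [0.161, 0.987, 0.0, -0.0]
ft_force: [-1.2, -0.3, 1.1]
grip_width: 0.0001
grasp_force: 0.8
```

```bash
python3 -c "
from h import *
go([.651,.2215,.073],71.8)
s=snap('side','side5')
cv2.imwrite('pics/s5.png',cv2.resize(s['pixels'][200:290,230:350],(800,600),interpolation=cv2.INTER_CUBIC)[...,::-1])"
```

```text
pos [0.6508 0.2212 0.0152] j [0.33 0.74 0.28 1.12 0.   0.65] F [-1.23 -0.31  1.06] t 8.9 yang 71.5 shift [ -0.1   0.4 -57.8] spin -0.3
```

View pics/s5.png

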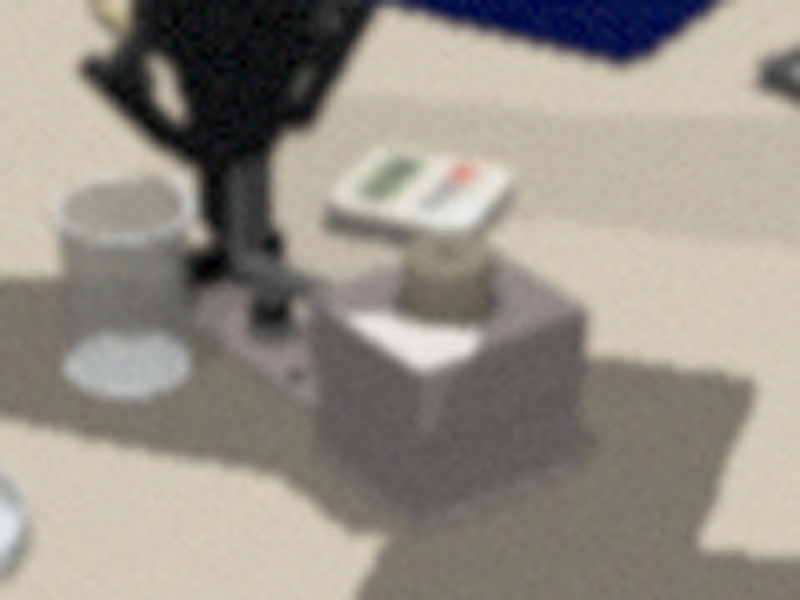

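The stopper stands well out of the block now, at crop (447,275), and the lever has almost reached the buffer. I'll continue 1 mm at a time.

>>> jog_arm([
  {"x":0,"y":0,"z":1,"spin":0,"fingers":1},
  {"x":0,"y":0,"z":1,"spin":0,"fingers":1},
])

```text
clock: 9.2
eef_pos: [0.6508, 0.2212, 0.0144]
tool_rot: [0.161, 0.987, 0.0, -0.0]
ft_force: [-1.1, 0.6, 2.2]
grip_width: -0.0
grasp_force: 1.3
```

>>> jog_arm([
  {"x":0,"y":0,"z":1,"spin":0,"fingers":1},
  {"x":0,"y":0,"z":1,"spin":0,"fingers":1},
])

```text
clock: 9.45
eef_pos: [0.6508, 0.2212, 0.0137]
tool_rot: [0.161, 0.987, 0.0, 0.0]
ft_force: [-2.2, 0.4, 5.4]
grip_width: -0.0002
grasp_force: 2.3
```

>>> jog_arm([
  {"x":0,"y":0,"z":1,"spin":0,"fingers":1},
  {"x":0,"y":0,"z":1,"spin":0,"fingers":1},
])

```text
clock: 9.7
eef_pos: [0.6508, 0.2213, 0.013]
tool_rot: [0.161, 0.987, 0.0, 0.0]
ft_force: [-4.4, -0.4, 5.7]
grip_width: 0.0002
grasp_force: 3.2
```

Stop contact. I'll hold briefly to average the reading.

>>> jog_arm([
  {"x":0,"y":0,"z":0.5,"spin":0,"fingers":1},
  {"x":0,"y":0,"z":0.5,"spin":0,"fingers":1},
])

```text
clock: 9.95
eef_pos: [0.6508, 0.2213, 0.0128]
tool_rot: [0.161, 0.987, 0.0, 0.0]
ft_force: [-4.1, -0.5, 7.2]
grip_width: -0.0003
grasp_force: 3.8
```

>>> jog_arm([
  {"x":0,"y":0,"z":0,"spin":0,"fingers":1},
  {"x":0,"y":0,"z":0,"spin":0,"fingers":1},
])

```text
clock: 10.2
eef_pos: [0.6508, 0.2213, 0.0128]
tool_rot: [0.161, 0.987, 0.0, 0.0]
ft_force: [-3.3, 1.2, 6.9]
grip_width: 0.0002
grasp_force: 3.8
```

>>> jog_arm([
  {"x":0,"y":0,"z":0.7,"spin":0,"fingers":1},
  {"x":0,"y":0,"z":0.7,"spin":0,"fingers":1},
])

```text
clock: 10.45
eef_pos: [0.6507, 0.2213, 0.0124]
tool_rot: [0.161, 0.987, 0.0, 0.0]
ft_force: [-3.7, -0.1, 9.3]
grip_width: -0.0003
grasp_force: 4.4
```

>>> jog_arm([
  {"x":0,"y":0,"z":0,"spin":0,"fingers":1},
  {"x":0,"y":0,"z":0,"spin":0,"fingers":1},
])

```text
clock: 10.7
eef_pos: [0.6508, 0.2213, 0.0124]
tool_rot: [0.161, 0.987, 0.0, 0.0]
ft_force: [-4.6, -0.4, 8.8]
grip_width: 0.0004
grasp_force: 4.4
```

>>> jog_arm([
  {"x":0,"y":0,"z":0.2,"spin":0,"fingers":1},
  {"x":0,"y":0,"z":0.2,"spin":0,"fingers":1},
  {"x":0,"y":0,"z":0.2,"spin":0,"fingers":1},
  {"x":0,"y":0,"z":0.2,"spin":0,"fingers":1},
])

```text
clock: 11.2
eef_pos: [0.6507, 0.2214, 0.0123]
tool_rot: [0.161, 0.987, 0.0, 0.0]
ft_force: [-5.3, -0.8, 8.7]
grip_width: -0.0004
grasp_force: 4.6
```

>>> jog_arm([
  {"x":0,"y":0,"z":0,"spin":0,"fingers":1},
  {"x":0,"y":0,"z":0,"spin":0,"fingers":1},
  {"x":0,"y":0,"z":0,"spin":0,"fingers":1},
  {"x":0,"y":0,"z":0,"spin":0,"fingers":1},
])

```text
clock: 11.7
eef_pos: [0.6507, 0.2214, 0.0123]
tool_rot: [0.161, 0.987, 0.0, 0.0]
ft_force: [-5.8, 0.1, 9.9]
grip_width: -0.0002
grasp_force: 4.6
```

Held at about 9 N for over 1.2 s. Now I'll release, rise, open the fingers and move over the stopper.

>>> jog_arm([
  {"x":0,"y":0,"z":-10,"spin":0,"fingers":1},
  {"x":0,"y":0,"z":-30,"spin":0,"fingers":1},
  {"x":0,"y":0,"z":-70,"spin":0,"fingers":1},
  {"x":0,"y":0,"z":-115,"spin":0,"fingers":-1},
  {"x":45,"y":0,"z":-115,"spin":0,"fingers":-1},
  {"x":90,"y":0,"z":-115,"spin":0,"fingers":-1},
  {"x":130,"y":0,"z":-115,"spin":0,"fingers":-1},
  {"x":143,"y":0,"z":-115,"spin":0,"fingers":-1},
])

```text
clock: 12.7
eef_pos: [0.5137, 0.267, 0.1261]
tool_rot: [0.16, 0.987, -0.0, 0.0]
ft_force: [-0.1, -0.5, -0.5]
grip_width: 0.0853
grasp_force: 0.0
```

>>> jog_arm([
  {"x":0,"y":0,"z":0,"spin":0,"fingers":-1},
  {"x":0,"y":0,"z":0,"spin":0,"fingers":-1},
])

```text
clock: 12.95
eef_pos: [0.5167, 0.2663, 0.126]
tool_rot: [0.161, 0.987, 0.0, 0.001]
ft_force: [-0.1, 0.5, 0.2]
grip_width: 0.0854
grasp_force: 0.0
```

```bash
python3 -c "
from h import *
go([.515,.266,.08],71.8)
s=snap('side','side6'); print(proj(s,[.515,.266,.09]),proj(s,readout.get_obs()['eef_pos']))
cv2.imwrite('pics/s6.png',cv2.resize(s['pixels'][190:290,230:360],(780,600),interpolation=cv2.INTER_CUBIC)[...,::-1])"
```

```text
pos [0.5167 0.2663 0.126 ] j [ 0.48  0.45  0.08  1.2  -0.    0.8 ] F [-0.13  0.52  0.23] t 12.95 yang 71.4 shift [ 1.6 -0.9 46. ] spin -0.4
[298.63380136 237.70682215] [298.05835384 224.38192134]
```

View pics/s6.png

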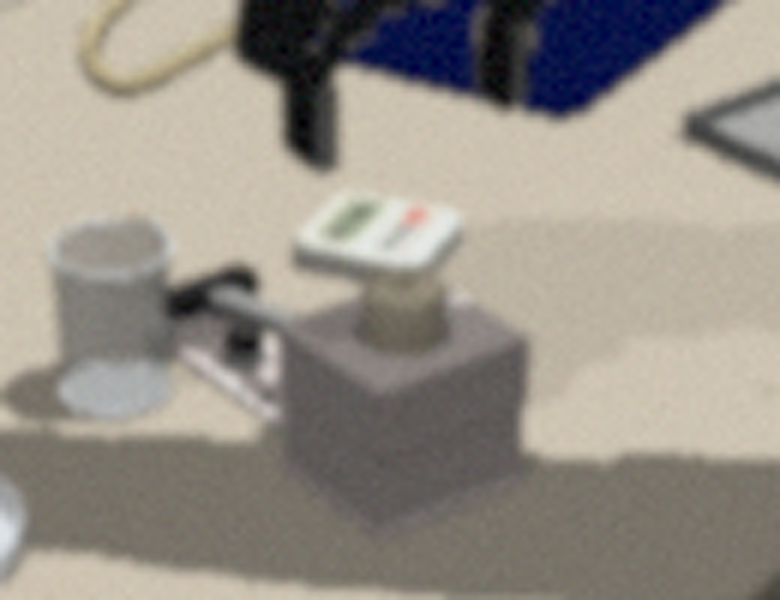

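The open fingertips are at about (282.5,217.5) and (313,207), straddling the stopper. They sit about 32 mm above the reported TCP when open and about 20 mm when shut. The stopper stands roughly 19.5 mm out. I'll go down to TCP z of about 0.053, which puts the closed tips near z 0.076, and grip.

>>> jog_arm([
  {"x":1.6,"y":-1,"z":20,"spin":0,"fingers":-1},
  {"x":1.6,"y":-1,"z":40,"spin":0,"fingers":-1},
  {"x":1.6,"y":-1,"z":55,"spin":0,"fingers":-1},
  {"x":1.6,"y":-1,"z":65,"spin":0,"fingers":-1},
  {"x":1.6,"y":-1,"z":72,"spin":0,"fingers":-1},
  {"x":1.6,"y":-1,"z":72,"spin":0,"fingers":-1},
  {"x":1.6,"y":-1,"z":72,"spin":0,"fingers":-1},
])

```text
clock: 13.88
eef_pos: [0.5138, 0.2664, 0.0545]
tool_rot: [0.161, 0.987, 0.0, 0.0]
ft_force: [-0.6, 0.0, -0.2]
grip_width: 0.0855
grasp_force: 0.0
```

>>> jog_arm([
  {"x":0,"y":0,"z":0,"spin":0,"fingers":-0.4},
  {"x":0,"y":0,"z":0,"spin":0,"fingers":-0.2},
  {"x":0,"y":0,"z":0,"spin":0,"fingers":-0.1},
  {"x":0,"y":0,"z":0,"spin":0,"fingers":0},
  {"x":0,"y":0,"z":0,"spin":0,"fingers":0},
])

```text
clock: 14.5
eef_pos: [0.5134, 0.2661, 0.0539]
tool_rot: [0.161, 0.987, 0.0, 0.0]
ft_force: [-0.4, -0.7, 0.3]
grip_width: 0.0429
grasp_force: 0.0
```

>>> jog_arm([
  {"x":0,"y":0,"z":0,"spin":0,"fingers":0.1},
  {"x":0,"y":0,"z":0,"spin":0,"fingers":0.2},
  {"x":0,"y":0,"z":0,"spin":0,"fingers":0.3},
  {"x":0,"y":0,"z":0,"spin":0,"fingers":0.5},
  {"x":0,"y":0,"z":0,"spin":0,"fingers":0.8},
  {"x":0,"y":0,"z":0,"spin":0,"fingers":1},
  {"x":0,"y":0,"z":0,"spin":0,"fingers":1},
])

```text
clock: 15.38
eef_pos: [0.5134, 0.2661, 0.054]
tool_rot: [0.161, 0.987, 0.0, 0.0]
ft_force: [-0.8, -0.6, 2.6]
grip_width: 0.031
grasp_force: 59.3
```

```bash
python3 -c "
from h import *
go([.523,-.127,.15])
s=snap('side','side7')
cv2.imwrite('pics/s7.png',cv2.resize(s['pixels'][190:290,240:360],(720,600),interpolation=cv2.INTER_CUBIC)[...,::-1])"
```

```text
pos [0.5134 0.2661 0.054 ] j [ 0.48  0.5  -0.03  1.03 -0.    0.8 ] F [-0.84 -0.65  2.64] t 15.38 yang 71.5 shift [-133.9 -369.7  -96. ] spin None
```

View pics/s7.png

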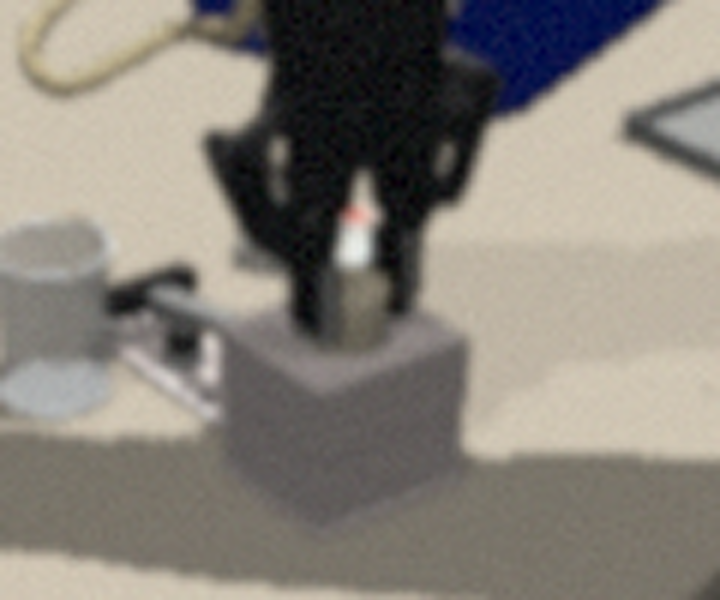

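The stopper is gripped between the pads at its wide end, at 31 mm width and 59 N. I'll lift straight up, then carry it over on the robot's side.

>>> jog_arm([
  {"x":0,"y":0,"z":-5,"spin":0,"fingers":1},
  {"x":0,"y":0,"z":-12,"spin":0,"fingers":1},
  {"x":0,"y":0,"z":-22,"spin":0,"fingers":1},
  {"x":0,"y":0,"z":-36,"spin":0,"fingers":1},
  {"x":0,"y":0,"z":-54,"spin":0,"fingers":1},
  {"x":0,"y":0,"z":-75,"spin":0,"fingers":1},
  {"x":0,"y":0,"z":-90,"spin":0,"fingers":1},
  {"x":0,"y":0,"z":-96,"spin":0,"fingers":1},
])

```text
clock: 16.42
eef_pos: [0.514, 0.2664, 0.1515]
tool_rot: [0.161, 0.987, 0.001, 0.001]
ft_force: [-0.2, 0.4, -0.9]
grip_width: 0.0312
grasp_force: 59.3
```

>>> jog_arm([
  {"x":2,"y":-20,"z":0,"spin":0,"fingers":1},
  {"x":5,"y":-50,"z":0,"spin":0,"fingers":1},
  {"x":9,"y":-85,"z":0,"spin":0,"fingers":1},
  {"x":12,"y":-120,"z":0,"spin":0,"fingers":1},
  {"x":14,"y":-150,"z":0,"spin":0,"fingers":1},
  {"x":14,"y":-180,"z":0,"spin":0,"fingers":1},
  {"x":10,"y":-205,"z":0,"spin":0,"fingers":1},
  {"x":0,"y":-230,"z":0,"spin":0,"fingers":1},
])

```text
clock: 17.42
eef_pos: [0.4395, 0.0472, 0.1497]
tool_rot: [0.161, 0.987, -0.0, -0.0]
ft_force: [0.1, 1.3, -1.0]
grip_width: 0.0312
grasp_force: 59.4
```

```bash
python3 -c "
from h import *
go([.523,-.127,.10],74)
print(readout.get_obs()['grasp_force'])"
```

```text
pos [0.4395 0.0472 0.1497] j [ 0.11  0.17 -0.25  1.15  0.    0.43] F [ 0.1   1.33 -0.97] t 17.43 yang 71.5 shift [-134.5 -138.7   49.6] spin -2.5
59.35911919805221
```

>>> jog_arm([
  {"x":-10,"y":-35,"z":0,"spin":0,"fingers":1},
  {"x":-28,"y":-70,"z":0,"spin":0,"fingers":1},
  {"x":-55,"y":-100,"z":0,"spin":0,"fingers":1},
  {"x":-85,"y":-122,"z":10,"spin":0,"fingers":1},
  {"x":-112,"y":-130,"z":25,"spin":0,"fingers":1},
  {"x":-130,"y":-130,"z":45,"spin":0,"fingers":1},
  {"x":-133,"y":-130,"z":65,"spin":0,"fingers":1},
  {"x":-133,"y":-130,"z":80,"spin":0,"fingers":1},
])

```text
clock: 18.42
eef_pos: [0.5246, -0.1175, 0.0684]
tool_rot: [0.161, 0.987, 0.0, -0.001]
ft_force: [-0.1, 1.3, -0.8]
grip_width: 0.0309
grasp_force: 59.4
```

>>> jog_arm([
  {"x":0,"y":0,"z":10,"spin":0,"fingers":1},
  {"x":0,"y":0,"z":15,"spin":0,"fingers":1},
  {"x":0,"y":0,"z":15,"spin":0,"fingers":1},
])

```text
clock: 18.8
eef_pos: [0.5251, -0.1174, 0.055]
tool_rot: [0.161, 0.987, 0.0, 0.0]
ft_force: [0.1, 0.8, -0.2]
grip_width: 0.0311
grasp_force: 59.4
```

```bash
python3 - <<'E'
from h import *
go([.523,-.127,0.0],74)
print(readout.get_obs()['grasp_force'])
c=snap('side','side8'); g=cv2.cvtColor(c['pixels'],cv2.COLOR_RGB2GRAY)
# tray outline check & stopper in side view
hsv=cv2.cvtColor(c['pixels'],cv2.COLOR_RGB2HSV)
print('proj tray ctr',proj(c,[.523,-.127,.002]),'stopper bottom at eef+7.5',proj(c,readout.get_obs()['eef_pos']+[0,0,.0075]),proj(c,readout.get_obs()['eef_pos']+[0,0,.0355]))
u,v=proj(c,readout.get_obs()['eef_pos']+[0,0,.0075]).astype(int)
for r in range(v-14,v+12): print(r,g[r,u-10:u+11].tolist())
E
```

```text
pos [ 0.5251 -0.1174  0.055 ] j [-0.22  0.43 -0.15  0.99  0.    0.1 ] F [ 0.13  0.76 -0.19] t 18.8 yang 71.5 shift [-1.  -9.8 55. ] spin -2.5
59.375613181327935
proj tray ctr [368.28616938 211.79256862] stopper bottom at eef+7.5 [367.35052514 194.30686458] [367.93327023 185.62958766]
180 [33, 42, 47, 34, 22, 22, 20, 21, 41, 99, 155, 163, 127, 69, 29, 15, 20, 31, 58, 109, 163]
181 [30, 40, 59, 47, 11, 19, 22, 34, 48, 98, 149, 163, 126, 63, 18, 16, 13, 37, 66, 114, 168]
182 [19, 45, 63, 48, 24, 16, 22, 44, 55, 91, 134, 153, 117, 66, 27, 17, 27, 37, 72, 119, 169]
183 [24, 55, 69, 54, 28, 17, 30, 48, 61, 80, 116, 130, 109, 72, 49, 28, 22, 41, 76, 118, 168]
184 [53, 76, 77, 55, 18, 19, 28, 40, 65, 78, 104, 118, 114, 98, 77, 52, 35, 46, 76, 118, 167]
185 [101, 121, 94, 54, 28, 10, 32, 49, 62, 78, 105, 132, 136, 132, 117, 79, 44, 48, 77, 123, 168]
186 [146, 153, 118, 59, 20, 22, 33, 46, 66, 84, 117, 157, 169, 166, 142, 96, 48, 53, 90, 132, 162]
187 [180, 174, 124, 63, 27, 9, 30, 49, 69, 86, 120, 156, 169, 166, 142, 99, 47, 60, 104, 151, 169]
188 [193, 177, 131, 66, 23, 13, 33, 53, 68, 81, 1
[... 1152 characters left out ...]
 182, 177, 169, 162, 157, 147, 137, 126, 126, 138, 145, 161, 167, 173, 179]
200 [196, 196, 195, 197, 193, 183, 173, 167, 148, 133, 127, 111, 100, 89, 83, 92, 104, 125, 140, 154, 169]
201 [192, 193, 190, 187, 173, 155, 140, 134, 117, 102, 94, 93, 95, 85, 82, 75, 76, 84, 99, 116, 134]
202 [187, 178, 173, 162, 140, 121, 103, 97, 91, 88, 98, 111, 123, 123, 111, 104, 96, 82, 72, 81, 91]
203 [165, 145, 134, 121, 103, 91, 87, 94, 103, 112, 127, 132, 141, 143, 138, 136, 125, 102, 85, 77, 73]
204 [124, 109, 101, 91, 88, 97, 110, 120, 133, 139, 147, 151, 154, 155, 156, 147, 148, 130, 114, 107, 96]
205 [95, 86, 86, 95, 109, 124, 136, 146, 150, 151, 159, 154, 156, 153, 159, 159, 153, 148, 137, 134, 126]
```

The held stopper's bottom edge appears at row 194–195, against a prediction of 194.3, so its bottom is at about TCP + 7.5 mm. I'll centre it and go down.

>>> jog_arm([
  {"x":-1,"y":-4,"z":8,"spin":0,"fingers":1},
  {"x":-1,"y":-10,"z":18,"spin":0,"fingers":1},
  {"x":-1,"y":-10,"z":30,"spin":0,"fingers":1},
  {"x":-1,"y":-10,"z":41,"spin":0,"fingers":1},
  {"x":-1,"y":-10,"z":49,"spin":0,"fingers":1},
  {"x":-1,"y":-10,"z":54,"spin":0,"fingers":1},
  {"x":-1,"y":-10,"z":55,"spin":0,"fingers":1},
  {"x":-1,"y":-10,"z":55,"spin":0,"fingers":1},
])

```text
clock: 19.85
eef_pos: [0.5232, -0.1273, 0.0001]
tool_rot: [0.161, 0.987, -0.0, 0.0]
ft_force: [0.0, 0.7, -0.3]
grip_width: 0.0308
grasp_force: 59.4
```

>>> jog_arm([
  {"x":0,"y":0,"z":1,"spin":0,"fingers":1},
  {"x":0,"y":0,"z":2,"spin":0,"fingers":1},
  {"x":0,"y":0,"z":2,"spin":0,"fingers":1},
])

```text
clock: 20.23
eef_pos: [0.523, -0.1273, -0.002]
tool_rot: [0.161, 0.987, -0.0, 0.0]
ft_force: [0.1, -0.6, -0.2]
grip_width: 0.0313
grasp_force: 59.4
```

>>> jog_arm([
  {"x":0,"y":0,"z":1,"spin":0,"fingers":1},
  {"x":0,"y":0,"z":1,"spin":0,"fingers":1},
])

```text
clock: 20.48
eef_pos: [0.5229, -0.1273, -0.0032]
tool_rot: [0.161, 0.987, -0.0, -0.0]
ft_force: [0.1, 0.2, -0.8]
grip_width: 0.0312
grasp_force: 59.4
```

>>> jog_arm([
  {"x":0,"y":0,"z":1,"spin":0,"fingers":1},
  {"x":0,"y":0,"z":1,"spin":0,"fingers":1},
])

```text
clock: 20.72
eef_pos: [0.5229, -0.1273, -0.0042]
tool_rot: [0.161, 0.987, -0.0, -0.0]
ft_force: [0.9, 0.0, -0.7]
grip_width: 0.031
grasp_force: 59.4
```

>>> jog_arm([
  {"x":0,"y":0,"z":1,"spin":0,"fingers":1},
  {"x":0,"y":0,"z":1,"spin":0,"fingers":1},
])

```text
clock: 20.98
eef_pos: [0.5229, -0.1273, -0.0052]
tool_rot: [0.161, 0.987, -0.0, -0.0]
ft_force: [-0.0, 0.2, -0.6]
grip_width: 0.0313
grasp_force: 59.4
```

>>> jog_arm([
  {"x":0,"y":0,"z":1,"spin":0,"fingers":1},
  {"x":0,"y":0,"z":1,"spin":0,"fingers":1},
])

```text
clock: 21.22
eef_pos: [0.5229, -0.1273, -0.0062]
tool_rot: [0.161, 0.987, -0.0, -0.0]
ft_force: [0.2, -0.4, -0.2]
grip_width: 0.031
grasp_force: 59.4
```

>>> jog_arm([
  {"x":0,"y":0,"z":1,"spin":0,"fingers":1},
  {"x":0,"y":0,"z":1,"spin":0,"fingers":1},
])

```text
clock: 21.48
eef_pos: [0.5231, -0.1274, -0.0067]
tool_rot: [0.161, 0.987, -0.0, 0.0]
ft_force: [-1.2, 0.1, 3.2]
grip_width: 0.0312
grasp_force: 59.7
```

Floor contact at about 3 N. I'll open gently and rise.

>>> jog_arm([
  {"x":0,"y":0,"z":0,"spin":0,"fingers":0.25},
  {"x":0,"y":0,"z":0,"spin":0,"fingers":0.2},
  {"x":0,"y":0,"z":0,"spin":0,"fingers":0.1},
  {"x":0,"y":0,"z":0,"spin":0,"fingers":0},
  {"x":0,"y":0,"z":0,"spin":0,"fingers":-0.15},
  {"x":0,"y":0,"z":0,"spin":0,"fingers":-0.25},
  {"x":0,"y":0,"z":0,"spin":0,"fingers":-0.25},
])

```text
clock: 22.35
eef_pos: [0.523, -0.1273, -0.0071]
tool_rot: [0.161, 0.987, 0.0, -0.0]
ft_force: [0.5, 0.8, -0.6]
grip_width: 0.0535
grasp_force: 0.0
```

>>> jog_arm([
  {"x":0,"y":0,"z":-5,"spin":0,"fingers":-0.25},
  {"x":0,"y":0,"z":-12,"spin":0,"fingers":-0.25},
  {"x":0,"y":0,"z":-22,"spin":0,"fingers":-0.25},
  {"x":0,"y":0,"z":-40,"spin":0,"fingers":-0.25},
  {"x":0,"y":0,"z":-70,"spin":0,"fingers":-0.25},
  {"x":30,"y":0,"z":-110,"spin":0,"fingers":-0.25},
  {"x":80,"y":0,"z":-120,"spin":0,"fingers":-0.25},
  {"x":135,"y":0,"z":-120,"spin":0,"fingers":-0.25},
])

```text
clock: 23.35
eef_pos: [0.3954, -0.0844, 0.1149]
tool_rot: [0.161, 0.987, -0.0, 0.002]
ft_force: [-0.4, -0.2, 0.3]
grip_width: 0.0534
grasp_force: 0.0
```

>>> jog_arm([
  {"x":50,"y":0,"z":0,"spin":0,"fingers":-0.25},
  {"x":60,"y":0,"z":0,"spin":0,"fingers":-0.25},
  {"x":60,"y":0,"z":0,"spin":0,"fingers":-0.25},
])

```text
clock: 23.72
eef_pos: [0.3389, -0.0655, 0.1139]
tool_rot: [0.161, 0.987, -0.0, 0.001]
ft_force: [1.0, -1.0, 0.2]
grip_width: 0.0531
grasp_force: 0.0
```

```bash
python3 - <<'E'
from h import *
go([.523,-.127,0.0],74)
c=snap('side','side9');t=snap('top','top9')
print(proj(c,[.523,-.127,.002]),proj(c,[.523,-.127,.030]),proj(t,[.523,-.127,.030]))
g=cv2.cvtColor(c['pixels'],cv2.COLOR_RGB2GRAY)
for r in range(194,224): print(r,g[r,352:386].tolist())
g=cv2.cvtColor(t['pixels'],cv2.COLOR_RGB2GRAY);print()
for r in range(250,276): print(r,g[r,434:464].tolist())
E
```

```text
pos [ 0.3389 -0.0655  0.1139] j [-0.19  0.01 -0.53  1.03 -0.    0.13] F [ 0.95 -1.    0.21] t 23.73 yang 71.5 shift [-1.938e+02  1.000e-01  1.144e+02] spin -2.5
[368.28616938 211.79256862] [368.86419829 203.43052185] [451.01849222 260.86151369]
194 [197, 191, 196, 192, 195, 195, 195, 196, 195, 198, 193, 198, 197, 196, 196, 194, 194, 195, 196, 194, 194, 195, 195, 192, 196, 195, 193, 195, 194, 196, 192, 196, 196, 196]
195 [195, 196, 193, 195, 196, 198, 198, 198, 193, 197, 193, 196, 196, 192, 199, 194, 193, 195, 195, 198, 196, 195, 194, 196, 193, 197, 194, 193, 194, 195, 195, 196, 195, 194]
196 [193, 194, 195, 192, 194, 195, 196, 198, 196, 197, 194, 194, 195, 193, 197, 195, 195, 195, 195, 197, 195, 196, 196, 190, 196, 196, 196, 193, 196, 197, 197, 193, 196, 197]
197 [195, 198, 200, 196, 196, 199, 196, 198, 197, 196, 198, 198, 194, 196, 195, 195, 195, 193, 189, 193, 193, 195, 196, 193, 196, 194, 198, 196, 195, 195, 196, 196, 195, 193]
198 [197, 197, 193, 196, 196, 194, 197, 192, 195, 192, 195, 195, 194, 195, 190, 191, 186, 180, 172, 167, 179, 187, 195, 199, 194, 196, 196, 193, 196, 192, 
[... 7519 characters left out ...]
 121, 126, 121, 122, 121, 120, 124, 121, 123, 124, 128, 121, 125, 124, 122, 120]
272 [124, 120, 124, 122, 123, 122, 121, 121, 123, 125, 124, 121, 125, 123, 123, 126, 123, 125, 119, 124, 123, 121, 121, 120, 122, 124, 123, 124, 125, 121]
273 [125, 125, 118, 124, 128, 123, 124, 123, 120, 120, 122, 121, 124, 123, 121, 122, 124, 124, 122, 121, 122, 125, 124, 125, 126, 118, 126, 122, 125, 122]
274 [123, 123, 124, 123, 125, 126, 127, 123, 127, 122, 122, 126, 123, 123, 124, 121, 123, 120, 125, 124, 126, 128, 123, 127, 126, 122, 125, 124, 125, 123]
275 [112, 124, 129, 123, 121, 128, 126, 122, 124, 128, 127, 123, 122, 127, 124, 125, 128, 123, 122, 120, 121, 119, 125, 124, 124, 122, 123, 126, 124, 130]
```

The stopper stands upright in the tray: its top hole is at (451.4, 259.7), against a predicted (451.0, 260.9), so it is within 3 mm of the middle. The robot is clear.

```bash
python3 -c "
from workcell import bot
print(bot.job_done())"
```

```text
the job is handed in; nothing more can be done
None
```

I pressed the lever onto its stop and held it at about 9 N for over a second. I then set the stopper upright within about 3 mm of the tray's middle and handed the job in at about 24 s; no verdict came back.

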